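# Start the vacuum packer's empty warm-up run and press its lid shut

## Task

Start the vacuum packing machine's empty warm-up run before service: press the standing-up far half of its rocker switch down so that the machine is on, then press the big round key fully in to call up the pump programme and let it come back out, then push the open lid down by its front rail until it is fully shut. The lid springs up again until the pump takes hold of it, so your program finishes while holding: still pressing the lid shut with the fingertips. Only press: do not press the two small keys, do not lift the lid further open, and leave the things standing round the machine where they are.

Things in the scene. Friction and masses are not known exactly. Their poses are not given: they have to be found in the camera images.
- sealer: Fixed stainless chamber vacuum packer, 349 mm deep, 270 wide, 120 high without its lid. Origin at worktop height under it; x towards its back, y to its left, z up. Front edge x = -0.195, back x = 0.154. Front strip x = -0.195 to -0.10 is the sloped control panel; behind it the chamber under the raised lid. The positions given below are in this frame.
- panel_mid (a point): Middle of the panel face, at (-0.1475, 0, 0.1025). The panel rises to the back by 0.257 rad (z 0.090 at its front, 0.115 at its back). On it in one row, left to right: rocker at y = 0.089, two small 14 x 22 mm keys one behind the other at y = 0.032, big round key at y = -0.028, fixed round gauge (52 mm) at y = -0.090. All stand 16 mm or less above the panel.
- rocker_far (a point): Middle of the top face of the rocker's far half (towards the machine's back), 17 mm from the pivot; moves with it. The rocker is a black paddle, 50 mm front to back, 24 mm wide, in a low frame 6 mm tall. Off: near half about level, far half standing up. Push here straight down; going fully on, this point sinks about 6 mm.
- rocker (a joint): Rocker angle, rad: 0 off (as found), 0.35 fully on. About 4 N on the far half starts it; past the middle (0.175) it snaps over by itself, and it stays at either end.
- big_key_top (a point): Centre of the top of the big round key, 32 mm across; at rest 10 mm above the panel, facing along the panel's normal; moves with the key.
- big_key (a joint): Travel of the big round key into the panel, m: 0 at rest, 0.005 fully in. Spring: 1.5 N to start, 4.5 N at the end; it comes back out when let go.
- small_key_far (a joint): Travel of the far one of the two small keys, m: 0 at rest, 0.003 fully in, spring return (1.5 to 3.6 N). Not to be pressed.
- small_key_near (a joint): Travel of the near one of the two small keys, m: the same. Not to be pressed.
- lid_lip (a point): Push point: middle of the upper face of the lid's front rail, an aluminium bar 262 mm wide, 46 mm deep, with a short black lip in front. 210 mm from the hinge line and 10 mm above the hinge's plane; 15 mm behind the rail's front edge; a clear dome 26 mm tall begins 32 mm behind it. Moves with the lid; shut, it is at (-0.085, 0, 0.1325).
- lid_hinge (a point): Middle of the lid's hinge line, at (0.125, 0, 0.1225); the hinge runs along the machine's y axis.
- lid (a joint): Lid opening angle, rad: 0 shut (hard stop), found open between 0.42 and 0.55, upper stop 0.66. Open, its springs and hinge friction hold it where it stands; pushed at the rail it resists with 1 to 4 N at first and about 10 N when shut. Let go when shut, it lifts again to about 0.4.
- small_pan: Bystander, loose: stainless steel food pan, 110 x 177 x 65 mm, open, standing left of the machine; origin under its middle. Not to be disturbed.
- pepper_churn: Bystander, loose: steel milk-churn-shaped shaker, 64 mm across, 116 mm tall, left of the machine's panel; origin under its middle. Not to be disturbed.
- low_tin: Bystander, loose: low food tin, 75 mm across, 58 mm tall, left of the machine's panel, beyond the shaker; origin under its middle. Not to be disturbed.
- measure_cup: Bystander, loose: steel measuring cup with a strap handle, 79 x 105 x 79 mm, right of the machine; origin under its middle. Not to be disturbed.
- tape_roll: Bystander, loose: roll of adhesive tape lying flat, 104 mm across, 25 mm tall, right of the machine's back; origin under its middle. Not to be disturbed.
- marker: Bystander, loose: marker pen lying on the worktop close to the right side of the machine, 135 mm long, 16 mm thick; origin under its middle. Not to be disturbed.

How it is judged:
By the outcome, as a careful person would: the job done as asked, in the order asked, and still so for the second after the job is handed in, while the arm keeps its last pose, push and grip.
It also fails if it takes over 38 s, if anything falls off the work surface, if the arm or the gripper's body presses on something with over 40 N, if the wrist force passes 120 N, or if a joint passes its speed limit or range.

## Robot

A 6-joint arm with a two-finger parallel gripper is mounted at the origin on a cart in front of the work surface, level with it; the furniture and walls round the work are solid. World frame = base frame: x ahead of the robot, y to its left, z up, the work surface at z = 0. Lengths are in m, angles in rad, forces in N, time in s.
With the tool pointing down it reaches from about 0.275 to 0.725 m from the base axis. Payload 5.6 kg.
Tool frame: the origin (TCP) lies at the very end of the fingers, on their centre line; the grasp point (between the pads) lies env.grasp_offset behind it (env.grasp_offset is the distance from the TCP to the grasp point, in m); z points along the fingers, y is the line along which they close (so a half turn about z gives the same grasp; the last joint's range is limited). The gripper opens to 85 mm and grips with 20 to 120 N. Pads are 22 mm wide; open, the fingers measure 114 mm over their backs; the gripper's body (76 mm by 85 mm) begins 54 mm behind the grasp point. The pads swing forward as they close: fully open they stand 13 mm farther back than shut.
Start: joints at [1.451, 0.255, 0.108, 0, -1.424, -0.285], TCP at [0.217, 0.506, 0.231] pointing down, gripper open.
Joint ranges: [-2.95, 2.95], [-1.21, 1.97], [-1.09, 1.5], [-2.87, 1.71], [-2.94, -0.07], [-3.05, 3.05]. Speed limits (rad/s): [2.57, 2.57, 3.14, 3.14, 3.14, 3.14].

## Interface

Orientations are given as a rotation vector (axis times angle).
In Python, from workcell import env gives the robot as it stands.
- The arm moves only by the shell command python3 -m pendant 'ROWS' [OPENING]. ROWS is JSON, one flat list of numbers, 4 for each row, row after row: the shift along the tool's x, y, z normalised to -1 to 1, where 1 is 40 mm, then the turn about the tool's z normalised to -1 to 1, where 1 is 120 degrees. A call has 1 to 20 rows; each row shifts and turns the commanded pose from where the row before left it, along the tool's axes as they then stand; what a row does not reach is not made up. A row lasts 1/8 s, in which the tool goes at most 62.5 mm and 10.7 degrees, less where a joint would pass 70% of its speed; a pose out of reach is approached as far as the arm can. A call with a number of a shift or a turn outside -1 to 1 is refused whole. A call with a gripper value outside its range is refused whole. OPENING is the opening, from 0 (shut) to 1 (fully open), set as the call begins (- or left out, the last holds). The fingers move at their own pace and stop on an object; the grip force is fixed at half the most. Time passes only in rows, so rows that do not move let the fingers close. It gives the time, the measured TCP pose, the force, the opening and the grip force at its end, in the units of the state.
- env.read_state(): the state, without advancing time (a new reading comes with each control period).
- env.capture(name): name is "scene" or "side" or "wrist"; returns (picture, depth): 384x512x3 uint8, blue, green, red; 384x512 float32, m along the optical axis (not along the pixel's ray), 0 where there is no reading.
- env.camera_model(name): a dict with "intrinsics" (3x3 intrinsics, pixels), "R" (3x3) and "t" (3): a world point X has camera coordinates R X + t; the wrist camera has in their place "mount" (4x4, takes a point from camera to tool coordinates, whose origin is the TCP and whose axes are the flange's). Camera axes: x right, y down, z forward; pixel columns grow to the right and rows downward; lengths in m; the calibration is good to about 2 mm. A picture is of the moment at which its call begins: read the wrist's pose just before it. camera_model takes no time and is no camera call.
- env.finish_job(): hands the job in; it is judged then, once.
Trained networks look in the newest picture that a camera, given by its name, has taken for a name from the list of things; names that differ only in an ending like _2 or _b are one class to them, and where a whole thing is asked for, a point or a joint stands for the part that bears it (a point fixed in the world has none). Each returns a list of dicts, best first, with "conf" (0 to 1); they miss things now and then, are a little off and sometimes report something else, mostly with a low value. They report only what shows in the picture. A call takes as long as a camera call.
- env.find_in(label, camera): "uv" ([column, row] in pixels, amid what is visible of it).
The state is a dict: "time": time; "joint_pos": joint angles; "dq": joint speeds; "effort": joint torques, N m; "tool_pos": TCP position; "orientation": TCP orientation; "ft_force": force on the tool from outside, world axes, zero at the start; "torque": the same for the moment, N m; "opening": finger opening in m; "grip_force": force on a finger pad.
Only numpy, scipy, OpenCV 4.12 (cv2) and the standard library are available. Lean on these libraries where they do the work, as an engineer would, in place of code of your own. Each camera call takes 0.05 s, during which the arm holds its last target. There are 200 camera calls.

## Working session

There is one attempt and no reset: what is moved stays moved. The work goes in short steps, Python scripts to look and compute and a shell command to move; the robot and the scene stay as the last step left them, time stands still between calls to the robot, and variables do not carry over. Pictures are saved under pics/ and viewed, at most 10 in all, crops included, and the job is handed in when it is done.

```bash
ls; mkdir -p pics; cat > h.py <<'E'
import numpy as np,cv2
from scipy.spatial.transform import Rotation as Ro
from workcell import env
def world(name,u,v,d,st=None):
    m=env.camera_model(name);K=np.array(m["intrinsics"])
    p=np.stack([(u-K[0,2])/K[0,0]*d,(v-K[1,2])/K[1,1]*d,d*np.ones_like(u*1.0)],-1)
    if "R" in m: return (p-np.array(m["t"]))@np.array(m["R"])
    M=np.array(m["mount"]);p=p@M[:3,:3].T+M[:3,3]
    return p@Ro.from_rotvec(st["orientation"]).as_matrix().T+np.array(st["tool_pos"])
def cloud(name):
    st=env.read_state();im,d=env.capture(name)
    v,u=np.mgrid[:384,:512];return im,d,world(name,u,v,d,st),st
E
python3 - <<'E'
from h import *
for n in ("scene","side"):
    im,d,P,st=cloud(n); cv2.imwrite(f"pics/{n}1.png",im); np.savez(f"{n}1.npz",im=im,d=d,P=P)
    for l in ["sealer","rocker_far","big_key_top","lid_lip","small_key_far","pepper_churn","low_tin","small_pan","measure_cup"]:
        for r in env.find_in(l,n)[:1]:
            u,v=map(int,np.round(r["uv"])); print(n,l,r["uv"],round(r["conf"],2),P[v,u].round(3),d[v,u].round(3))
print(st)
E
```

```text
pics
scene sealer [258.3, 240.8] 0.56 [0.519 0.199 0.058] 0.819
scene rocker_far [196.8, 255.9] 0.6 [0.383 0.249 0.105] 0.729
scene big_key_top [253.6, 273.2] 0.69 [0.413 0.131 0.11 ] 0.691
scene lid_lip [271.7, 181.5] 0.96 [0.535 0.177 0.228] 0.706
scene pepper_churn [167.2, 238.9] 0.84 [0.39  0.346 0.084] 0.79
scene low_tin [134.0, 240.7] 0.79 [0.359 0.428 0.052] 0.829
scene small_pan [183.7, 199.2] 0.97 [0.549 0.464 0.022] 0.978
scene measure_cup [374.7, 244.2] 0.91 [ 0.686 -0.011  0.035] 0.842
side sealer [252.5, 215.5] 0.96 [0.556 0.235 0.062] 1.386
side big_key_top [184.9, 210.1] 0.24 [0.385 0.35  0.091] 1.365
side lid_lip [263.7, 191.4] 0.86 [0.541 0.154 0.229] 1.219
side pepper_churn [186.9, 209.3] 0.58 [0.391 0.349 0.093] 1.366
side low_tin [169.0, 210.1] 0.57 [0.358 0.417 0.054] 1.419
side small_pan [205.7, 190.4] 0.93 [0.52  0.465 0.026] 1.537
side measure_cup [332.8, 257.8] 0.85 [ 0.683 -0.007  0.008] 1.327
{'time': 0.5, 'joint_pos': array([ 1.45061657e+00,  2.55147550e-01,  1.08150937e-01, -6.37417211e-05,
       -1.42389923e+00, -2.84599821e-01]), 'dq': array([-0.00118705,  0.00114199,  0.00110039, -0.00111862,  0.00015562,
        0.00110757]), 'effort': array([ 5.60355438e-04, -3.86052561e+01,  2.37891519e+01,  5.36418334e+00,
       -9.99656986e-04,  1.86682115e-06]), 'tool_pos': array([0.21654898, 0.50554283, 0.23122887]), 'orientation': array([ 3.07736444e+00, -6.31487789e-01, -8.58725467e-05]), 'ft_force': array([-0.19756438, -0.07241068,  1.15208645]), 'torque': array([ 0.06261896, -0.0380568 ,  0.03303365]), 'grip_force': 0.0, 'opening': 0.08540192163496452}
```

View pics/scene1.png

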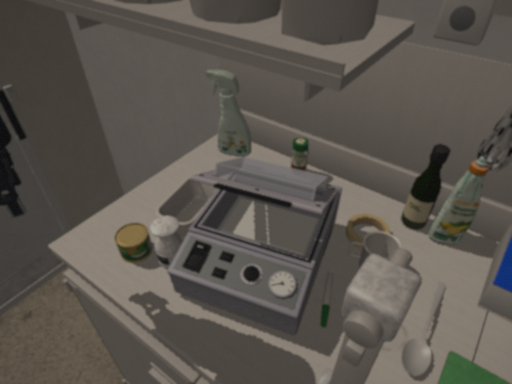

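```bash
python3 - <<'E'
import numpy as np
z=np.load("scene1.npz");P=z["P"]
for u,v in [(185,270),(200,250),(215,262),(240,265),(254,273),(270,282),(225,240),(300,285),(310,300)]: print(u,v,P[v,u].round(4))
# lid rail points
for u in range(180,380,20): 
  for v in (170,180,190): print(u,v,P[v,u].round(3),end=' ')
  print()
E
```

```text
185 270 [0.3492 0.2512 0.0936]
200 250 [0.3937 0.2502 0.1115]
215 262 [0.3946 0.2128 0.1006]
240 265 [0.4156 0.1667 0.1044]
254 273 [0.413  0.131  0.1101]
270 282 [0.4174 0.0973 0.1045]
225 240 [0.44   0.2239 0.1167]
300 285 [0.4442 0.0488 0.1051]
310 300 [ 0.4941  0.0447 -0.0032]
180 170 [ 0.654  0.589 -0.003] 180 180 [ 0.619  0.554 -0.003] 180 190 [0.544 0.467 0.055] 
200 170 [ 0.692  0.542 -0.005] 200 180 [0.454 0.289 0.232] 200 190 [0.599 0.453 0.024] 
220 170 [0.507 0.285 0.225] 220 180 [0.482 0.263 0.227] 220 190 [0.552 0.332 0.118] 
240 170 [0.523 0.246 0.233] 240 180 [0.514 0.24  0.217] 240 190 [0.469 0.203 0.24 ] 
260 170 [0.559 0.223 0.221] 260 180 [0.528 0.2   0.226] 260 190 [0.504 0.183 0.226] 
280 170 [0.611 0.208 0.196] 280 180 [0.543 0.165 0.234] 280 190 [0.535 0.159 0.217] 
300 170 [0.67  0.191 0.167] 300 180 [0.579 0.141 0.221] 300 190 [0.549 0.123 0.226] 
320 170 [ 0.903  0.247 -0.003] 320 180 [0.629 0.121 0.198] 320 190 [0.603 0.106 0.196] 
340 170 [0.903 0.185 0.026] 340 180 [ 0.896  0.177 -0.004] 340 190 [0.719 0.107 0.115] 
360 170 [0.903 0.128 0.051] 360 180 [0.904 0.122 0.018] 360 190 [ 0.888  0.11  -0.003]
```

The scene picture shows the sealer turned about 23° on the bench. The rocker is at (197,255), the big key at (252,273), the gauge at (282,284), the small keys at (220,263), and the raised lid's rail around (265,185). The churn and tin stand to the left, clear of the panel.

```bash
python3 - <<'E'
from h import *
print(np.array(env.camera_model("wrist")["mount"]).round(3),env.grasp_offset, Ro.from_rotvec(env.read_state()["orientation"]).as_matrix().round(3))
P=np.load("scene1.npz")["P"]
from scipy.optimize import minimize_scalar
# panel normal yaw + lid plane (rail) from cloud in nominal frame
def loc(th,o): 
    c,s=np.cos(th),np.sin(th); return (P-np.array([*o,0]))@np.array([[c,-s,0],[s,c,0],[0,0,1]])
L=loc(.41,(.539,.2165))
m=(abs(L[...,0]+.147)<.04)&(abs(L[...,1])<.125)&(abs(L[...,2]-(.1025+.263*(L[...,0]+.1475)))<.006)
Q=P[m];A=np.c_[Q[:,:2],np.ones(len(Q))];c=np.linalg.lstsq(A,Q[:,2],rcond=None)[0]
print(m.sum(),c,"yaw",np.arctan2(c[1],c[0]),"slope",np.hypot(*c[:2]))
for a in np.arange(-.12,.121,.03):
    r=(abs(L[...,1]-a)<.015)&(L[...,2]>.17)&(L[...,2]<.3)&(L[...,0]<.1)
    q=L[r]; 
    if len(q): i=q[:,0].argmin(); print(a.round(2),len(q),q[i].round(3),q[q[:,2].argmax()].round(3))
# side faces: vertical points z .02-.08
r=(L[...,2]>.02)&(L[...,2]<.08)&(abs(L[...,1])<.16)&(L[...,0]<-.17)&(L[...,0]>-.23)
q=L[r];print("front", len(q),np.polyfit(q[:,1],q[:,0],1),np.percentile(q[:,0],[5,50,95]), np.percentile(q[:,1],[1,99]))
r=(L[...,2]>.03)&(L[...,2]<.08)&(L[...,1]<-.11)&(L[...,1]>-.16)&(L[...,0]<.1)&(L[...,0]>-.18)
q=L[r];print("right",len(q),np.polyfit(q[:,0],q[:,1],1) if len(q)>5 else 0)
E
```

```text
[[-0.    -0.959 -0.283  0.073]
 [ 1.    -0.    -0.    -0.   ]
 [-0.    -0.283  0.959 -0.144]
 [ 0.     0.     0.     1.   ]] 0.0187 [[ 0.919 -0.394  0.   ]
 [-0.394 -0.919 -0.   ]
 [ 0.     0.    -1.   ]]
4020 [ 0.26398     0.08378437 -0.01792442] yaw 0.30733274749332357 slope 0.2769571424594864
-0.12 579 [-0.089 -0.134  0.23 ] [-0.031 -0.117  0.237]
-0.09 580 [-0.092 -0.076  0.237] [-0.087 -0.075  0.242]
-0.06 582 [-0.091 -0.069  0.238] [-0.088 -0.074  0.242]
-0.03 556 [-0.085 -0.038  0.242] [-0.083 -0.036  0.243]
0.0 527 [-0.082 -0.013  0.237] [-0.075  0.001  0.243]
0.03 504 [-0.076  0.018  0.241] [-0.073  0.02   0.243]
0.06 467 [-0.071  0.053  0.239] [-0.067  0.058  0.243]
0.09 264 [-0.054  0.077  0.228] [-0.052  0.091  0.237]
0.12 69 [-0.05   0.108  0.232] [-0.043  0.112  0.236]
front 1655 [ 0.14522545 -0.186224  ] [-0.20434951 -0.1893448  -0.17197191] [-0.12586005  0.10107015]
right 557 [ 0.05498125 -0.12736776]
```

```bash
python3 -m pendant '[0.88,0.72,-0.1,0,0.88,0.72,-0.1,0,0.88,0.72,-0.1,0,0.88,0.72,-0.1,0,0.88,0.72,-0.1,0,0.88,0.72,-0.1,0,0.88,0.72,-0.1,0,0.88,0.72,-0.1,0]' 0 && python3 -m pendant '[0,0,0,0.0875,0,0,0,0.0875,0,0,0,0.0875,0,0,0,0.0875,0,0,0,0.0875,0,0,0,0.0875,0,0,0,0.0875,0,0,0,0.0875,0,0,0,0.0875,0,0,0,0.0875,0,0,0,0.0875,0,0,0,0.0875,0,0,0,0.0875,0,0,0,0]' && python3 - <<'E'
from h import *
im,d,P,st=cloud("wrist"); cv2.imwrite("pics/w1.png",im); np.savez("w1.npz",im=im,d=d,P=P)
for l in ["rocker_far","big_key_top","lid_lip","small_key_far","small_key_near"]:
    for r in env.find_in(l,"wrist")[:2]:
        u,v=map(int,np.round(r["uv"])); print(l,r["uv"],round(r["conf"],2),P[v,u].round(3))
print(st["time"],st["joint_pos"].round(3),st["tool_pos"],Ro.from_rotvec(st["orientation"]).as_matrix().round(3))
E
```

```text
time: 2.0
tool_pos: [0.3851, 0.1815, 0.2637]
orientation: [-3.077, 0.631, -0.001]
ft_force: [0.3, -0.1, -1.7]
opening: -0.0004
grip_force: 0.0
time: 3.75
tool_pos: [0.3847, 0.1829, 0.2634]
orientation: [-0.556, 3.092, 0.0]
ft_force: [0.8, 0.4, 0.0]
opening: -0.0003
grip_force: 0.0
rocker_far [311.7, 204.6] 0.58 [0.388 0.25  0.111]
big_key_top [212.9, 196.8] 0.85 [0.418 0.138 0.115]
lid_lip [71.4, 321.0] 0.68 [0.511 0.073 0.235]
lid_lip [237.8, 196.1] 0.27 [0.409 0.165 0.105]
small_key_far [262.8, 213.8] 0.71 [0.417 0.199 0.116]
small_key_far [214.4, 192.7] 0.53 [0.412 0.138 0.116]
small_key_near [267.0, 179.3] 0.79 [0.378 0.19  0.106]
3.75 [ 0.815 -0.003 -0.112 -0.    -1.462 -2.029] [0.38466387 0.18285716 0.26336984] [[-0.937 -0.349  0.   ]
 [-0.349  0.937  0.   ]
 [-0.     0.    -1.   ]]
```

View pics/w1.png

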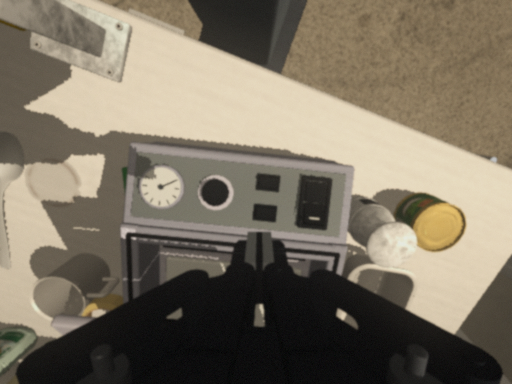

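The wrist picture shows the panel clearly: gauge at (160,186), big key at (215,192), small keys at (267,182) and (264,212), and the rocker frame centred near (315,202). The finger tips are at about (260,237).

```bash
cat > fit.py <<'E'
from h import *
P=np.load("w1.npz")["P"];d=np.load("w1.npz")["d"]
# (u,v) local xyz
F=[((160,186),(-.1475,-.09,.1025)),((215,192),(-.150,-.028,.1122)),((267,182),None),((264,212),None),((315,202),(-.1475,.089,.1025))]
W=[];L=[]
for (u,v),l in F:
    w=np.median(P[v-3:v+4,u-3:u+4].reshape(-1,3),0);print(u,v,w.round(4))
    if l: W.append(w[:2]);L.append(l[:2])
g=lambda a,b:(np.median(P[182-3:186,264:271].reshape(-1,3),0)+np.median(P[209:216,261:268].reshape(-1,3),0))/2
W.append(g(0,0)[:2]);L.append((-.1485,.032))
W=np.array(W);L=np.array(L);wc=W.mean(0);lc=L.mean(0);a=L-lc;b=W-wc
th=np.arctan2((a[:,0]*b[:,1]-a[:,1]*b[:,0]).sum(),(a*b).sum())
R=np.array([[np.cos(th),-np.sin(th)],[np.sin(th),np.cos(th)]]);o=wc-R@lc
print("yaw",th,"origin",o,"res mm",((W-(L@R.T+o))*1000).round(1).tolist())
Q=(P[...,:2]-o)@R;z=P[...,2]
for y0 in (.05,.089):
    r=(abs(Q[...,1]-y0)<.006)&(abs(Q[...,0]+.147)<.055)&(z<.15)&(z>.07)
    for x in np.arange(-.2,-.09,.008):
        k=r&(abs(Q[...,0]-x)<.004)
        if k.sum(): print(y0,x.round(3),np.median(z[k]).round(4),(np.median(z[k])-(.1025+.263*(x+.1475))).round(4))
# lid from scene cloud
S=np.load("scene1.npz")["P"];q=(S[...,:2]-o)@R;zz=S[...,2]
r=(zz>.19)&(zz<.28)&(abs(q[...,1])<.125)&(q[...,0]<.0)
print("lid front",np.percentile(q[...,0][r],[.5,2,5]),"ztop",np.percentile(zz[r],[95,99.5]))
for y in np.arange(-.1,.11,.05):
    k=r&(abs(q[...,1]-y)<.02);print(y.round(2),np.percentile(q[...,0][k],[1,5]).round(3))
for n,l in dict(key=(-.150,-.028),rock=(-.137,.089),lip=(-.085,0)).items(): print(n,o+R@np.array(l))
E
python3 fit.py
```

```text
160 186 [0.4272 0.0771 0.1118]
215 192 [0.4118 0.1384 0.1132]
267 182 [0.3818 0.1911 0.1049]
264 212 [0.4146 0.1995 0.114 ]
315 202 [0.3841 0.2522 0.1077]
yaw 0.24280782053020367 origin [0.54952559 0.20070622] res mm [[-0.8, -0.7], [1.1, 0.9], [-0.8, 0.6], [0.5, -0.8]]
0.05 -0.192 0.0917 0.0009
0.05 -0.184 0.0942 0.0013
0.05 -0.176 0.0976 0.0026
0.05 -0.168 0.0997 0.0026
0.05 -0.16 0.102 0.0028
0.05 -0.152 0.1037 0.0024
0.05 -0.144 0.1061 0.0027
0.05 -0.136 0.1081 0.0026
0.05 -0.128 0.1102 0.0026
0.05 -0.12 0.1123 0.0026
0.05 -0.112 0.1141 0.0023
0.05 -0.104 0.1147 0.0008
0.05 -0.096 0.1182 0.0022
0.089 -0.192 0.092 0.0012
0.089 -0.184 0.094 0.0011
0.089 -0.176 0.1015 0.0065
0.089 -0.168 0.1025 0.0054
0.089 -0.16 0.1052 0.006
0.089 -0.152 0.107 0.0057
0.089 -0.144 0.1104 0.007
0.089 -0.136 0.1159 0.0104
0.089 -0.128 0.1206 0.0129
0.089 -0.12 0.1167 0.007
0.089 -0.112 0.1141 0.0022
0.089 -0.104 0.1149 0.0009
0.089 -0.096 0.1214 0.0054
lid front [-0.08455014 -0.08361197 -0.08238437] ztop [0.23996409 0.24182583]
-0.1 [-0.072 -0.071]
-0.05 [-0.084 -0.083]
0.0 [-0.085 -0.083]
0.05 [-0.085 -0.083]
0.1 [-0.073 -0.072]
key [0.41065759 0.1374632 ]
rock [0.39514606 0.25415678]
lip [0.46701892 0.18026975]
```

```bash
cat > st.py <<'E'
from h import *
o=np.array([.5495,.2007]);c,s=np.cos(.2428),np.sin(.2428);R=np.array([[c,-s],[s,c]])
st=env.read_state();T=Ro.from_rotvec(st["orientation"]).as_matrix()
print("local",((np.array(st["tool_pos"])[:2]-o)@R).round(4),"z",st["tool_pos"][2].round(4),"F",np.round(st["ft_force"],1),"yaw err",(np.arctan2(-T[1,0],-T[0,0])-.2428).round(3),"t",st["time"])
E
python3 -m pendant '[-0.37,0.83,0,0.054,-0.37,0.83,0,0,0,0,0.7,0,0,0,0.7,0,0,0,0.7,0,0,0,0.7,0,0,0,0,0]' && python3 st.py
```

```text
time: 4.92
tool_pos: [0.3925, 0.2538, 0.1496]
orientation: [0.379, -3.115, 0.005]
ft_force: [-0.1, -0.4, 0.6]
opening: -0.0003
grip_force: 0.0
local [-0.1397  0.0893] z 0.1496 F [-0.1 -0.4  0.6] yaw err -0.001 t 4.925
```

```bash
python3 -m pendant '[-0.1,0,0.35,0,0,0,0.3,0,0,0,0,0,0,0,0.05,0,0,0,0.05,0,0,0,0.05,0,0,0,0,0]' && python3 st.py
```

```text
time: 5.8
tool_pos: [0.3981, 0.2563, 0.1199]
orientation: [-0.378, 3.117, 0.001]
ft_force: [1.9, -0.6, 2.7]
opening: -0.0001
grip_force: 1.4
local [-0.1336  0.0903] z 0.1199 F [ 1.9 -0.6  2.7] yaw err -0.001 t 5.8
```

Contact has started; I'll press on in small steps.

```bash
python3 -m pendant '[0,0,0.05,0,0,0,0.05,0,0,0,0,0]' && python3 st.py; python3 -m pendant '[0,0,0.05,0,0,0,0.05,0,0,0,0,0]' && python3 st.py
```

```text
time: 6.18
tool_pos: [0.3964, 0.2553, 0.1143]
orientation: [0.377, -3.116, 0.002]
ft_force: [-0.8, 0.2, -0.8]
opening: 0.0
grip_force: 0.0
local [-0.1355  0.0898] z 0.1143 F [-0.8  0.2 -0.8] yaw err -0.002 t 6.175
time: 6.55
tool_pos: [0.3972, 0.2557, 0.1122]
orientation: [-0.379, 3.119, -0.0]
ft_force: [-4.5, -0.9, 9.2]
opening: 0.0001
grip_force: 5.3
local [-0.1346  0.09  ] z 0.1122 F [-4.5 -0.9  9.2] yaw err -0.001 t 6.55
```

```bash
python3 -m pendant '[0,0,-0.5,0,0,0,-0.85,0,0.13,-0.98,-0.85,0,0.13,-0.98,0,0,0.13,-0.98,0,0,0,0,0,0,0,0,0,0]' && python3 st.py && python3 - <<'E'
from h import *
im,d,P,st=cloud("wrist"); cv2.imwrite("pics/w2.png",im); np.savez("w2.npz",P=P)
o=np.array([.5495,.2007]);c,s=np.cos(.2428),np.sin(.2428);R=np.array([[c,-s],[s,c]])
Q=(P[...,:2]-o)@R;z=P[...,2]
r=(abs(Q[...,1]-.089)<.006)&(z<.15)&(z>.07)
for x in np.arange(-.176,-.11,.008):
    k=r&(abs(Q[...,0]-x)<.004)
    if k.sum(): print(x.round(3),(np.median(z[k])-(.1025+.263*(x+.1475))).round(4))
for r in env.find_in("big_key_top","wrist")[:2]: u,v=map(int,r["uv"]);print(r,Q[v,u],z[v,u])
E
```

```text
time: 7.42
tool_pos: [0.4103, 0.1381, 0.1991]
orientation: [0.377, -3.119, -0.0]
ft_force: [0.6, 1.3, -0.4]
opening: 0.0001
grip_force: 0.0
local [-0.1502 -0.0273] z 0.1991 F [ 0.6  1.3 -0.4] yaw err -0.002 t 7.425
-0.176 0.0073
-0.168 0.0129
-0.16 0.0101
-0.152 0.0073
-0.144 0.0054
-0.136 0.0057
-0.128 0.0057
-0.12 0.0063
-0.112 0.0022
{'uv': [255.9, 206.6], 'conf': 0.55} [-0.14484252 -0.0315119 ] 0.11333579298026276
```

View pics/w2.png

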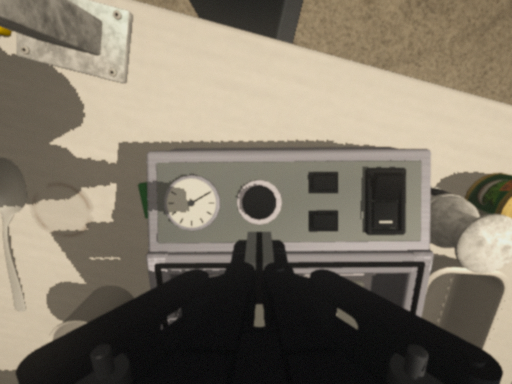

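The wrist picture shows the rocker's near half now standing up (382,180) and the far half level at (385,215), so the machine is on. The big key is at (259,202) and the tool is lined up with it.

```bash
python3 -m pendant '[0.05,0,0.9,0,0,0,0.9,0,0,0,0.2,0,0,0,0,0,0,0,0.05,0,0,0,0.05,0,0,0,0,0]' && python3 st.py; python3 -m pendant '[0,0,0.05,0,0,0,0,0]' && python3 st.py;  python3 -m pendant '[0,0,0.05,0,0,0,0,0]' && python3 st.py
```

```text
time: 8.4
tool_pos: [0.4085, 0.1376, 0.1156]
orientation: [-0.378, 3.118, 0.0]
ft_force: [0.4, 0.5, 0.2]
opening: 0.0001
grip_force: 0.0
local [-0.152  -0.0274] z 0.1156 F [0.4 0.5 0.2] yaw err -0.001 t 8.4
time: 8.65
tool_pos: [0.4086, 0.1376, 0.1135]
orientation: [-0.378, 3.118, 0.0]
ft_force: [-0.6, 0.9, 2.5]
opening: 0.0003
grip_force: 0.7
local [-0.152  -0.0274] z 0.1135 F [-0.6  0.9  2.5] yaw err -0.001 t 8.65
time: 8.9
tool_pos: [0.4089, 0.1377, 0.1116]
orientation: [-0.378, 3.118, 0.0]
ft_force: [1.6, 0.7, 2.6]
opening: -0.0001
grip_force: 1.2
local [-0.1516 -0.0274] z 0.1116 F [1.6 0.7 2.6] yaw err -0.001 t 8.9
```

```bash
python3 -m pendant '[0,0,0.05,0,0,0,0,0]' && python3 st.py; python3 -m pendant '[0,0,0.05,0,0,0,0,0]' && python3 st.py;  python3 -m pendant '[0,0,0.03,0,0,0,0,0,0,0,0,0]' && python3 st.py
```

```text
time: 9.15
tool_pos: [0.4089, 0.1377, 0.1096]
orientation: [-0.378, 3.118, 0.0]
ft_force: [1.5, 0.5, 4.1]
opening: -0.0001
grip_force: 1.8
local [-0.1516 -0.0273] z 0.1096 F [1.5 0.5 4.1] yaw err -0.001 t 9.15
time: 9.4
tool_pos: [0.4091, 0.1378, 0.1082]
orientation: [-0.379, 3.117, 0.001]
ft_force: [-0.0, -0.0, 9.2]
opening: 0.0001
grip_force: 4.5
local [-0.1514 -0.0273] z 0.1082 F [-0.  -0.   9.2] yaw err -0.001 t 9.4
time: 9.78
tool_pos: [0.4093, 0.1378, 0.108]
orientation: [-0.379, 3.116, 0.001]
ft_force: [-3.8, -0.4, 15.8]
opening: -0.0
grip_force: 8.5
local [-0.1512 -0.0274] z 0.108 F [-3.8 -0.4 15.8] yaw err -0.001 t 9.775
```

```bash
python3 -m pendant '[0,0,-0.3,0,0,0,-0.9,0,0,0,-0.9,0,0,0,-0.9,0,0,0,-0.9,0,0,0,-0.9,0,-0.85,0.225,0,0,-0.85,0.225,0,0,-0.85,0.225,0,0,0,0,0,0,0,0,0,0]' && python3 st.py && python3 - <<'E'
from h import *
im,d,P,st=cloud("scene"); cv2.imwrite("pics/s2.png",im)
o=np.array([.5495,.2007]);c,s=np.cos(.2428),np.sin(.2428);R=np.array([[c,-s],[s,c]])
Q=(P[...,:2]-o)@R;z=P[...,2]
for y0 in (-.1,-.07,.07,.1):
  r=(abs(Q[...,1]-y0)<.012)&(z<.26)&(z>.15)
  print(y0,[(x.round(3),np.median(z[r&(abs(Q[...,0]-x)<.004)]).round(3)) for x in np.arange(-.084,.02,.008) if (r&(abs(Q[...,0]-x)<.004)).any()])
k=(abs(Q[...,0]+.150)<.008)&(abs(Q[...,1]+.028)<.008)&(z<.14)&(z>.08);print("key z",np.median(z[k]) if k.any() else None)
E
```

```text
time: 11.15
tool_pos: [0.5003, 0.1878, 0.2973]
orientation: [0.378, -3.117, 0.001]
ft_force: [0.1, 0.8, 0.1]
opening: -0.0001
grip_force: 0.0
local [-0.0508 -0.0007] z 0.2973 F [0.1 0.8 0.1] yaw err -0.002 t 11.15
-0.1 [(np.float64(-0.076), np.float64(0.23)), (np.float64(-0.068), np.float64(0.233)), (np.float64(-0.06), np.float64(0.233)), (np.float64(-0.052), np.float64(0.228)), (np.float64(-0.044), np.float64(0.224)), (np.float64(-0.036), np.float64(0.22)), (np.float64(-0.028), np.float64(0.216)), (np.float64(-0.02), np.float64(0.225)), (np.float64(-0.012), np.float64(0.234)), (np.float64(-0.004), np.float64(0.23)), (np.float64(0.004), np.float64(0.219)), (np.float64(0.012), np.float64(0.219))]
-0.07 [(np.float64(-0.084), np.float64(0.239)), (np.float64(-0.076), np.float64(0.239)), (np.float64(-0.068), np.float64(0.235)), (np.float64(-0.06), np.float64(0.232)), (np.float64(-0.052), np.float64(0.228)), (np.float64(-0.044), np.float64(0.224)), (np.float64(-0.036), np.float64(0.219)), (np.float64(-0.028), np.float64(0.217)), (np.float64(-0.02), np.float64(0.226)), (np.float64(-0.012), 
[... 494 characters left out ...]
np.float64(0.228)), (np.float64(-0.012), np.float64(0.235)), (np.float64(-0.004), np.float64(0.232)), (np.float64(0.004), np.float64(0.227)), (np.float64(0.012), np.float64(0.222))]
0.1 [(np.float64(-0.076), np.float64(0.231)), (np.float64(-0.068), np.float64(0.234)), (np.float64(-0.06), np.float64(0.232)), (np.float64(-0.052), np.float64(0.228)), (np.float64(-0.044), np.float64(0.223)), (np.float64(-0.036), np.float64(0.218)), (np.float64(-0.028), np.float64(0.216)), (np.float64(-0.02), np.float64(0.227)), (np.float64(-0.012), np.float64(0.235)), (np.float64(-0.004), np.float64(0.231)), (np.float64(0.004), np.float64(0.227)), (np.float64(0.012), np.float64(0.223))]
key z 0.11048712961646581
```

View pics/s2.png

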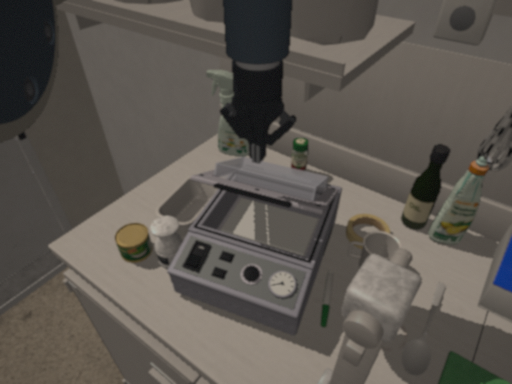

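The scene picture shows the rocker on, the key back out and the bystanders unmoved. The fingers are at (258,152), above the lid rail.

```bash
python3 -m pendant '[0,0,0.7,0,0,0,0.72,0,0,0,0,0,0.12,0,0.32,0,0.12,0,0.32,0,0.11,0,0.25,0,0.11,0,0.25,0,0,0,0,0]' && python3 st.py
```

```text
time: 12.2
tool_pos: [0.4832, 0.1836, 0.1964]
orientation: [-0.378, 3.117, 0.0]
ft_force: [0.6, -1.1, 1.1]
opening: -0.0001
grip_force: 0.5
local [-0.0685 -0.0007] z 0.1964 F [ 0.6 -1.1  1.1] yaw err -0.001 t 12.2
```

```bash
python3 -m pendant '[0.09,0,0.25,0,0.09,0,0.25,0,0.06,0,0.25,0,0.06,0,0.25,0,0.03,0,0.17,0,0.03,0,0.17,0,0,0,0,0]' && python3 st.py
```

```text
time: 13.08
tool_pos: [0.4714, 0.1808, 0.1441]
orientation: [-0.378, 3.113, 0.001]
ft_force: [3.5, -0.2, 4.8]
opening: -0.0001
grip_force: 2.4
local [-0.0806 -0.0005] z 0.1441 F [ 3.5 -0.2  4.8] yaw err -0.001 t 13.075
```

```bash
python3 -m pendant '[0.04,0,0.1,0,0.02,0,0.1,0,0,0,0.05,0,0,0,0,0]' && python3 st.py;  python3 -m pendant '[0,0,0.04,0,0,0,0,0]' && python3 st.py;python3 -m pendant '[0,0,0.04,0,0,0,0,0]' && python3 st.py
```

```text
time: 13.58
tool_pos: [0.4703, 0.1807, 0.1351]
orientation: [-0.379, 3.11, 0.002]
ft_force: [4.9, -0.8, 8.4]
opening: 0.0003
grip_force: 3.8
local [-0.0817 -0.0004] z 0.1351 F [ 4.9 -0.8  8.4] yaw err -0.0 t 13.575
time: 13.82
tool_pos: [0.4702, 0.1807, 0.1335]
orientation: [-0.379, 3.11, 0.002]
ft_force: [5.1, -0.9, 8.0]
opening: -0.0
grip_force: 3.9
local [-0.0818 -0.0004] z 0.1335 F [ 5.1 -0.9  8. ] yaw err -0.0 t 13.825
time: 14.08
tool_pos: [0.4702, 0.1806, 0.1325]
orientation: [-0.379, 3.11, 0.002]
ft_force: [2.8, -1.7, 12.8]
opening: -0.0002
grip_force: 6.0
local [-0.0818 -0.0004] z 0.1325 F [ 2.8 -1.7 12.8] yaw err -0.0 t 14.075
```

Bottoming out; a little more push for a firm hold.

```bash
python3 -m pendant '[0,0,0.04,0,0,0,0,0]' && python3 st.py; python3 -m pendant '[0,0,0.04,0,0,0,0,0,0,0,0,0]' && python3 st.py; python3 - <<'E'
from h import *
im,d,P,st=cloud("scene"); cv2.imwrite("pics/s3.png",im)
E
```

```text
time: 14.32
tool_pos: [0.4702, 0.1806, 0.1324]
orientation: [-0.38, 3.109, 0.002]
ft_force: [-2.3, -1.5, 21.5]
opening: 0.0
grip_force: 11.0
local [-0.0818 -0.0004] z 0.1324 F [-2.3 -1.5 21.5] yaw err 0.0 t 14.325
time: 14.7
tool_pos: [0.4703, 0.1807, 0.1323]
orientation: [-0.38, 3.108, 0.003]
ft_force: [-7.1, -2.4, 32.3]
opening: 0.0003
grip_force: 15.9
local [-0.0817 -0.0004] z 0.1323 F [-7.1 -2.4 32.3] yaw err 0.001 t 14.7
```

View pics/s3.png

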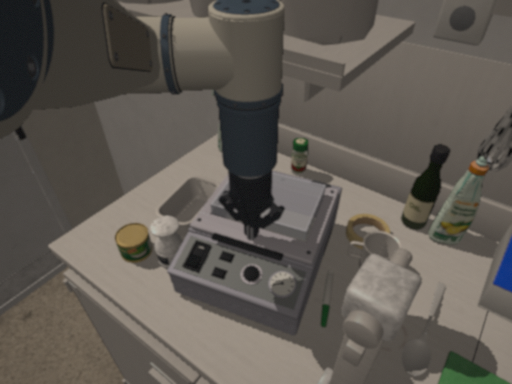

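The scene picture shows the lid flat and shut, the fingers on its rail at (252,235), the rocker on and the bystanders unmoved. I'll ease the push slightly, to about 25 N, and hand in.

```bash
python3 -m pendant '[0,0,-0.03,0,0,0,0,0]' && python3 st.py && python3 -c "
from workcell import env
print(env.finish_job())"
```

```text
time: 15.0
tool_pos: [0.4702, 0.1806, 0.1324]
orientation: [-0.38, 3.109, 0.003]
ft_force: [-2.9, -2.3, 24.0]
opening: -0.0001
grip_force: 12.2
local [-0.0818 -0.0004] z 0.1324 F [-2.9 -2.3 24. ] yaw err 0.0 t 15.0
the job is handed in; nothing more can be done
None
```

The job is handed in at 15.0 s: rocker on, big key pressed fully in and back out, lid shut and still held by the fingertips at about 24 N, small keys not touched, and no bystander seen to move in the last picture.

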